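# Build a two-tier firing stack on the kiln board

## Task

Build the firing stack on the wide buff kiln board: lay the long glass tile flat in the middle of the board, lengthwise along it, and stand the two low props upright on the board, one a finger's breadth beyond each end of the tile, on the board's centre line and with their broad sides facing the tile's ends. Then bridge the two props with the narrow shelf strip, centred over the tile and running along the board, and lay the square glass tile flat on the middle of the strip. Leave the tall prop standing where it is.

Things in the scene. Friction and masses are not known exactly. Their poses are not given: they have to be found in the camera images.
- kiln_board: Kiln board, the base of the stack: flat buff ceramic slab 220 x 90 x 10 mm lying fixed on the worktop, the largest and widest of the buff pieces. Origin at the centre of its underside; x along its 220 mm length, y along its 90 mm width, z up; its top face is at z = 10 mm. It and the shelf strip lie in the back row, one left and one right.
- shelf_strip: Shelf strip: flat buff ceramic strip 176 x 56 x 10 mm, about 0.18 kg, loose on the worktop, narrower than the board. Origin at the centre of its underside; x along its length, y along its 56 mm width, z up.
- long_tile: Long glass tile: oblong mottled glass tile about 87 x 52 mm, its solid plate 6 mm thick (its surface relief stands up to 10 mm), loose, lying flat. Origin at the centre of its underside; x along its 87 mm length, y along its 52 mm width, z up.
- square_tile: Square glass tile: about 52 x 51 x 6 mm, loose, lying flat. Origin at the centre of its underside; x and y along its sides, z up.
- prop_low_1: Low prop: buff ceramic kiln prop, a rectangular tube with a middle web (two open wells seen from above), 26 x 52 mm in plan and 36 mm high, standing upright, loose. Origin at the centre of its underside; x across its 26 mm width, y along its 52 mm length, z up. Either low prop may go at either end; 70 mm from the board's middle leaves 13.5 mm to the tile.
- prop_low_2: Low prop, the same as prop_low_1: 26 x 52 x 36 mm high, same axes and origin.
- prop_tall: Tall prop: the same in plan (26 x 52 mm) but 60 mm high, standing upright, loose; not wanted for this stack. Same axes and origin. It, the two low props and the two glass tiles stand in the front row in any order.
Things that resemble listed ones, but are neither listed nor needed, are in the scene too. What is shaped like the prop_low_2 but purple is not meant.

How it is judged:
By the outcome, as a careful person would: the job done as asked, in the order asked, and still so for the second after the job is handed in, with the robot touching nothing.
It also fails if it takes over 138 s, if anything falls off the work surface, if the arm or the gripper's body presses on something with over 40 N, if the wrist force passes 120 N, or if a joint passes its speed limit or range.

## Robot

A 6-joint arm with a two-finger parallel gripper is mounted at the origin on a cart in front of the work surface, level with it; the furniture and walls round the work are solid. World frame = base frame: x ahead of the robot, y to its left, z up, the work surface at z = 0. Lengths are in mm, angles in rad, forces in N, time in s.
With the tool pointing down it reaches from about 350 to 775 mm from the base axis. Payload 7.3 kg.
Tool frame: the origin (TCP) lies at the very end of the fingers, on their centre line; the grasp point (between the pads) lies behind it (bot.grip_point_offset is the z of the grasp point in the tool frame, in mm); z points along the fingers, y is the line along which they close (so a half turn about z gives the same grasp; the last joint's range is limited). The gripper opens to 92 mm and grips with 3 to 60 N. Pads are 19 mm wide; open, the fingers measure 130 mm over their backs; the gripper's body (75 mm by 190 mm) begins 47 mm behind the grasp point.
Start: joints at [-1.334, 0.342, 1.524, -0, 1.275, -0.146], TCP at [196.121, -487.013, 226.741] pointing down, gripper open.
Joint ranges: [-2.53, 2.53], [-0.77, 2.02], [0.04, 2.7], [-1, 4.14], [0.28, 2.66], [-3.11, 3.11]. Speed limits (rad/s): [2.57, 2.57, 3.14, 3.14, 3.14, 3.14].

## Interface

Orientations are given as [roll, pitch, yaw] about the fixed x, y, z axes, in that order (R = Rz(yaw) Ry(pitch) Rx(roll)).
In Python, from plant import bot gives the robot as it stands. The module is installed in compiled form; this text tells all that it offers.
- The arm moves only by the shell command python3 -m crank 'ROWS'. ROWS is JSON, a list that holds one entry, the list of rows, each a list of 5 numbers: the opening, from 0 (shut) to 1 (fully open), then the shift along the tool's x, y, z in cm, then the turn about the tool's z in degrees. In form: [[[claw, x, y, z, turn], ...]]. A call has exactly 10 rows; each row is the pose to reach, as a shift and turn from the pose commanded when the call began, along the tool's axes at that moment; what a row does not reach only later rows make up. A row lasts 1/10 s, in which the tool goes at most 50 mm and 8.59 degrees, less where a joint would pass 70% of its speed; a pose out of reach is approached as far as the arm can. A call with a gripper value outside its range is refused whole. The fingers move at their own pace and stop on an object; the grip force is fixed at half the most. Time passes only in rows, so rows that repeat a pose let the fingers close, or fill a call up. It gives the time, the measured TCP pose, the force, the opening and the grip force at its end, in the units of the state.
- bot.get_obs(): the state, without advancing time (a new reading comes with each control period).
- bot.capture(name): name is "side" or "top"; returns (picture, depth): 420x560x3 uint8, red, green, blue; 420x560 float32, mm along the optical axis (not along the pixel's ray), 0 where there is no reading.
- bot.calibration(name): a dict with "vertical_fov" (degrees; the focal length in pixels is half the picture's height over the tangent of half this angle, whatever the lens; pixels are square), "cx", "cy" (the principal point, pixels), "D" ([k1, k2, p1, p2, k3] as OpenCV has them; the pictures are not rectified), "rvec" (rotation vector, rad) and "tvec" (3), from world to camera coordinates, as OpenCV has them. Camera axes: x right, y down, z forward; pixel columns grow to the right and rows downward; lengths in mm; the calibration is good to about 2 mm. A picture is of the moment at which its call begins. calibration takes no time and is no camera call.
- bot.close_job(): hands the job in; it is judged then, once.
The state is a dict: "time": time; "joint_positions": joint angles; "dq": joint speeds; "tau": joint torques, N m; "tool_pos": TCP position; "tcp_rot": TCP orientation; "contact_force": force on the tool from outside, world axes, zero at the start; "moment": the same for the moment, N m; "grip_width": finger opening in mm; "finger_force": force on a finger pad.
Only numpy, scipy, OpenCV 4.12 (cv2) and the standard library are available. Lean on these libraries where they do the work, as an engineer would, in place of code of your own. Each camera call takes 0.05 s, during which the arm holds its last target. There are 200 camera calls.

## Working session

There is one attempt and no reset: what is moved stays moved. The work goes in short steps, Python scripts to look and compute and a shell command to move; the robot and the scene stay as the last step left them, time stands still between calls to the robot, and variables do not carry over. Pictures are saved under pics/ and viewed, at most 14 in all, crops included, and the job is handed in when it is done.

```bash
mkdir -p pics
cat > h.py <<'E'
import numpy as np, cv2
from plant import bot
def cam(n):
    c=bot.calibration(n); f=210/np.tan(np.radians(c["vertical_fov"])/2)
    K=np.array([[f,0,c["cx"]],[0,f,c["cy"]],[0,0,1.]])
    return K,np.array(c["D"],float),cv2.Rodrigues(np.array(c["rvec"],float))[0],np.array(c["tvec"],float)
def cloud(n,depth):
    K,D,R,t=cam(n); h,w=depth.shape
    uv=np.stack(np.meshgrid(np.arange(w),np.arange(h)),-1).reshape(-1,1,2).astype(float)
    p=cv2.undistortPoints(uv,K,D).reshape(-1,2); z=depth.reshape(-1,1)
    X=np.hstack([p*z,z]); W=(X-t)@R; W[z[:,0]==0]=np.nan
    return W.reshape(h,w,3)
def ray(n,uv,z):
    K,D,R,t=cam(n); p=cv2.undistortPoints(np.array(uv,float).reshape(-1,1,2),K,D).reshape(-1,2)
    d=np.hstack([p,np.ones((len(p),1))])@R; o=-t@R
    return o+d*((z-o[2])/d[:,2:])
E
python3 - <<'E'
from h import *
for n in("top","side"):
    p,d=bot.capture(n); cv2.imwrite(f"pics/{n}0.png",p[...,::-1]); np.savez(f"{n}0.npz",p=p,d=d)
    K,D,R,t=cam(n); print(n,K[0,0],-t@R,R[2],D)
print(bot.get_obs(),bot.grip_point_offset)
E
```

```text
top 456.245056392123 [ 306.13230046 -126.13576652 1422.95138628] [ 0.19340281 -0.00253058 -0.98111617] [-0.03626627  0.          0.          0.          0.        ]
side 379.32561903261274 [  104.73176296 -1097.82608531   885.62975074] [ 0.33068679  0.70496451 -0.6274323 ] [0.03075922 0.         0.         0.         0.        ]
{'time': 0.1, 'joint_positions': array([-1.33402951e+00,  3.42647025e-01,  1.52489672e+00,  5.72281814e-06,
        1.27541769e+00, -1.46005755e-01]), 'dq': array([ 0.00048336, -0.00018759, -0.0028302 ,  0.00186895, -0.00145679,
        0.00050093]), 'tau': array([ 1.43924295e-03, -4.32003808e+01, -2.44694674e+01,  7.18382746e-02,
        5.25894959e-02, -5.12763370e-05]), 'tool_pos': array([ 196.01905543, -486.64835723,  226.12623884]), 'tcp_rot': array([-3.14023923e+00, -2.04555675e-04,  3.82770760e-01]), 'contact_force': array([ 0.05263374,  0.23923828, -0.44854735]), 'moment': array([-0.04055052, -0.00453823,  0.01379107]), 'finger_force': 0.0, 'grip_width': 91.60189062886336} -18.8
```

View pics/top0.png

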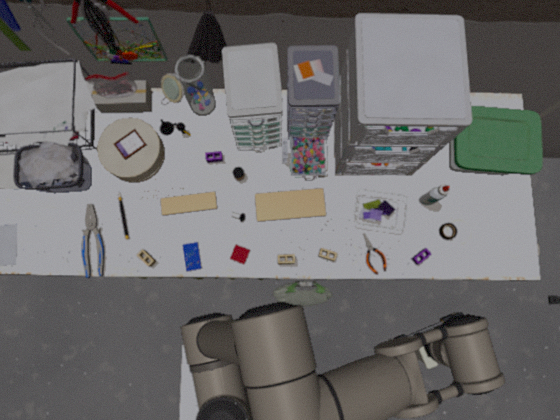

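View pics/side0.png

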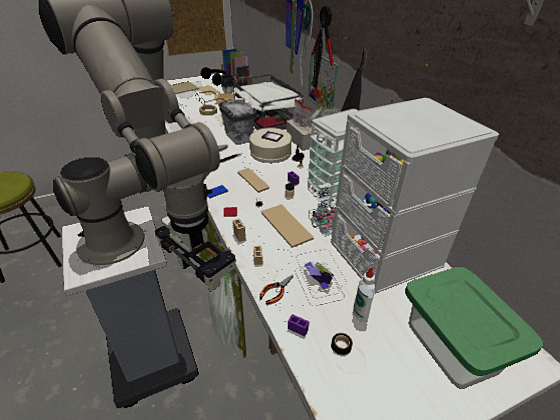

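The top view shows the board at (290,204) and the strip at (188,203). The blue long tile is at (192,256), the red square tile at (240,254), and the buff props at (147,258), (287,259) and (327,254). Next I measure them.

```bash
cat >> h.py <<'E'
def seg(p,hsvlo,hsvhi):
    return cv2.inRange(cv2.cvtColor(p,cv2.COLOR_RGB2HSV),np.array(hsvlo),np.array(hsvhi))
def rects(p,d,n="top",show=True):
    """buff/blue/red blobs: pixel centre, top height from depth, min-area rect cast on the top plane"""
    W=cloud(n,d); out=[]
    for c,lo,hi in(("buff",(12,45,110),(28,140,255)),("blue",(100,140,40),(125,255,255)),("red",(168,140,60),(180,255,255)),("red0",(0,170,60),(4,255,255))):
        m=cv2.morphologyEx(seg(p,lo,hi),cv2.MORPH_CLOSE,np.ones((3,3)))
        for k in cv2.findContours(m,cv2.RETR_EXTERNAL,cv2.CHAIN_APPROX_NONE)[0]:
            a=cv2.contourArea(k)
            if a<60: continue
            b=np.zeros(m.shape,np.uint8); cv2.drawContours(b,[k],-1,1,-1)
            q=W[b>0]; z=np.nanpercentile(q[:,2],[10,50,85,95])
            g=ray(n,k.reshape(-1,2),z[2])[:,:2].astype(np.float32)
            r=cv2.minAreaRect(g); box=cv2.boxPoints(r)
            e=box[1]-box[0],box[2]-box[1]; L=max(e,key=np.linalg.norm)
            yaw=(np.degrees(np.arctan2(L[1],L[0]))+90)%180-90
            o=(c,k.reshape(-1,2).mean(0).round(),np.round(r[0],1),np.round(sorted(r[1]),1),round(float(yaw),1),z.round(1))
            out.append(o)
            if show: print(*o)
    return out
E
python3 - <<'E'
from h import *
f=np.load("top0.npz"); rects(f["p"],f["d"])
p=f["p"]
for u,v in((147,258),(287,259),(192,256),(240,254),(290,204),(188,203)): print(u,v,cv2.cvtColor(p[v-2:v+3:4,u-3:u+4:3],cv2.COLOR_RGB2HSV).reshape(-1,3).tolist())
cv2.imwrite("pics/c.png",cv2.resize(p[180:280,125:345,::-1],None,fx=3.6,fy=3.6,interpolation=cv2.INTER_CUBIC))
E
```

```text
buff [286. 259.] [ 404.9 -151.7] [20.8 47.7] -89.3 [-1.7 55.1 58.8 61.1]
buff [145. 257.] [404.7 275.1] [25.2 50.6] 47.6 [-0.6 30.4 35.1 36.8]
buff [328. 254.] [ 421.1 -278.3] [25.1 51.7] 72.1 [-2.8 32.1 35.4 37.9]
buff [188. 203.] [579.2 157.4] [ 55.3 172.7] -82.0 [ 4.3  8.  11.  12.8]
buff [290. 204.] [ 579.  -163.1] [ 87.9 216.4] -84.2 [ 3.9  7.6 10.7 12.5]
buff [171.  88.] [853.9 171.5] [52.4 79. ] 3.8 [207.3 239.9 254.9 257.9]
blue [192. 256.] [412.4 139.1] [43.2 79.1] 11.6 [ 1.7  5.3  8.3 10.2]
blue [ 8. 15.] [939.6 525.2] [25.5 96.8] 33.6 [380.3 426.7 461.6 475.7]
red [239. 254.] [420.6  -9.1] [44.4 44.9] 68.4 [-0.2  3.7  6.9  8.5]
red [105.  76.] [919.6 384.4] [ 15.  114.5] -87.5 [182.  187.4 191.3 193.5]
red [122.  11.] [940.9 242.5] [12.4 94.7] 53.4 [418.7 455.9 478.4 485.2]
red0 [119.   9.] [944.9 249.5] [13.9 74.9] 50.4 [431.3 461.  478.7 484.6]
147 258 [[19, 39, 137], [20, 83, 142], [18, 89, 100], [20, 91, 131], [23, 26, 79], [19, 51, 136]]
287 259 [[16, 62, 98], [19, 70, 110], [12, 27, 93], [17, 56, 150], [18, 66, 147], [20, 58, 155]]
192 256 [[110, 156, 121], [110, 159, 120], [117, 177, 128], [111, 204, 130], [109, 218, 132], [111, 219, 133]]
240 254 [[178, 196, 122], [175, 218, 123], [177, 234, 120], [176, 225, 118], [174, 232, 120], [175, 214, 125]]
290 204 [[19, 78, 164], [19, 71, 161], [19, 84, 161], [20, 77, 166], [18, 76, 164], [19, 76, 162]]
188 203 [[20, 77, 166], [20, 76, 165], [20, 77, 160], [20, 78, 161], [20, 78, 164], [20, 74, 163]]
```

View pics/c.png

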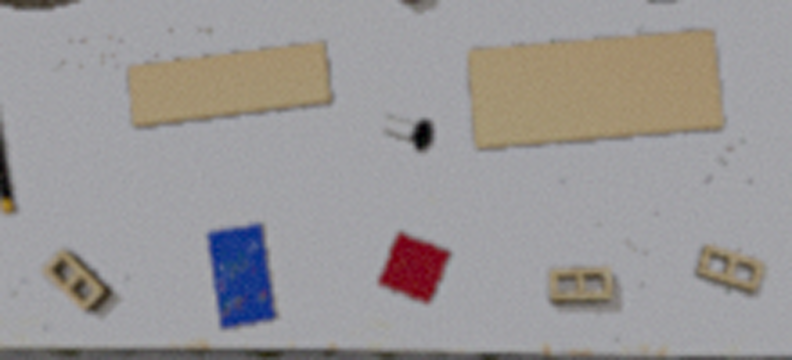

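```bash
sed -i 's/(100,140,40),(125/(95,70,20),(130/; s/(168,140,60)/(160,70,20)/' h.py
python3 - <<'E'
from h import *
f=np.load("top0.npz"); p,d=f["p"],f["d"]
for o in rects(p,d,show=False):
    if o[0][0]=='b' and o[2][0]<600 or o[0]=='red': print(*o)
W=cloud("top",d)
# max height in cells behind/around the work
for x in range(360,760,40):
    print(x,[ (y,int(np.nanpercentile(q,97))) for y in range(-320,320,40) if len(q:=W[...,2][(abs(W[...,0]-x)<20)&(abs(W[...,1]-y)<20)])>3 and np.nanpercentile(q,97)>15])
E
```

```text
buff [286. 259.] [ 404.9 -151.7] [20.8 47.7] -89.3 [-1.7 55.1 58.8 61.1]
buff [145. 257.] [404.7 275.1] [25.2 50.6] 47.6 [-0.6 30.4 35.1 36.8]
buff [328. 254.] [ 421.1 -278.3] [25.1 51.7] 72.1 [-2.8 32.1 35.4 37.9]
buff [188. 203.] [579.2 157.4] [ 55.3 172.7] -82.0 [ 4.3  8.  11.  12.8]
buff [290. 204.] [ 579.  -163.1] [ 87.9 216.4] -84.2 [ 3.9  7.6 10.7 12.5]
blue [192. 256.] [412.1 139.7] [47.  83.1] 10.7 [ 1.6  5.4  8.3 10.1]
blue [378. 211.] [ 551.2 -434.1] [41.9 91.6] -61.8 [26.1 31.9 36.1 39.4]
red [239. 254.] [421.1  -8.3] [47.4 48.6] 69.5 [-0.6  3.7  6.7  8.5]
red [318. 147.] [ 756.8 -247. ] [41.8 73.6] 2.6 [ 9.5 26.8 35.8 38.9]
red [106.  76.] [917.1 382.8] [ 23.6 123.7] -85.7 [ 90.7 186.1 190.9 192.7]
red [121.  11.] [943.1 244. ] [ 17.2 100.4] 54.3 [414.4 454.  479.  486.3]
red [74. 11.] [939.8 354.7] [16.6 60.2] -2.2 [414.8 451.9 477.9 484.1]
360 []
400 [(-320, 33), (-280, 35), (-240, 17), (-160, 60), (-120, 59), (240, 33), (280, 37)]
440 [(-320, 27), (-280, 37), (-240, 33), (280, 34)]
480 []
520 [(0, 16)]
560 [(0, 15)]
600 []
640 [(-240, 19), (-200, 17), (0, 45), (280, 67)]
680 [(-320, 465), (-280, 38), (-240, 39), (-200, 42), (-160, 38), (0, 50), (240, 76), (280, 84)]
720 [(-320, 468), (-280, 39), (-240, 39), (-200, 40), (-160, 120), (-120, 118), (40, 35), (80, 37), (120, 35), (240, 83), (280, 91)]
```

```bash
cat >> h.py <<'E'
def to(*targets):
    """shift (cm, tool axes) and turn (deg) from the present pose to each (x,y,z,yaw deg)"""
    s=bot.get_obs(); p=s["tool_pos"]; y=s["tcp_rot"][2]
    print("at",p.round(1),round(np.degrees(y),1),"t",s["time"],"F",s["contact_force"].round(1),"w",round(s["grip_width"],1),"tilt",(np.abs(s["tcp_rot"][:2])).round(4))
    for t in targets:
        d=np.array(t[:3])-p; c,k=np.cos(y),np.sin(y)
        print(t,"->",np.round([(d[0]*c+d[1]*k)/10,(d[0]*k-d[1]*c)/10,-d[2]/10,-((t[3]-np.degrees(y)+180)%360-180)],2))
E
python3 -c "
from h import *
to((430,-200,180,16),(412,139.7,110,10.7))"
```

```text
at [ 196.  -486.6  226.1] 21.9 t 0.1 F [ 0.1  0.2 -0.4] w 91.6 tilt [3.1402e+00 2.0000e-04]
(430, -200, 180, 16) -> [ 32.41 -17.85   4.61   5.93]
(412, 139.7, 110, 10.7) -> [ 43.43 -50.04  11.61  11.23]
```

```bash
python3 -m crank '[[[1,16,-9,2.3,3],[1,16,-9,2.3,3],[1,16,-9,2.3,3],[1,16,-9,2.3,3],[1,32.4,-17.9,4.6,6],[1,32.4,-17.9,4.6,6],[1,32.4,-17.9,4.6,6],[1,32.4,-17.9,4.6,6],[1,32.4,-17.9,4.6,6],[1,32.4,-17.9,4.6,6]]]'
python3 -c "
from h import *
to((412,139.7,110,10.7),(412,139.7,40,10.7))"
```

```text
time: 1.1
tool_pos: [429.9, -199.2, 180.3]
tcp_rot: [-3.141, 0.001, 0.28]
contact_force: [0.3, -0.4, 0.6]
grip_width: 92.1
finger_force: 0.0
at [ 429.9 -199.2  180.3] 16.1 t 1.1 F [ 0.3 -0.4  0.6] w 92.1 tilt [3.1412e+00 9.0000e-04]
(412, 139.7, 110, 10.7) -> [  7.66 -33.06   7.03   5.37]
(412, 139.7, 40, 10.7) -> [  7.66 -33.06  14.03   5.37]
```

```bash
python3 -m crank '[[[1,7.7,-33.1,7,5.4],[1,7.7,-33.1,7,5.4],[1,7.7,-33.1,7,5.4],[1,7.7,-33.1,7,5.4],[1,7.7,-33.1,7,5.4],[1,7.7,-33.1,7,5.4],[1,7.7,-33.1,7,5.4],[1,7.7,-33.1,7,5.4],[1,7.7,-33.1,11,5.4],[1,7.7,-33.1,14,5.4]]]'
python3 - <<'E'
from h import *
to((412,139.7,3,10.7),(412,139.7,1.5,10.7))
p,d=bot.capture("top"); cv2.imwrite("pics/a1.png",cv2.resize(p[200:320,130:260,::-1],None,fx=4,fy=4))
E
```

```text
time: 2.1
tool_pos: [413.6, 138.4, 40.1]
tcp_rot: [3.141, -0.002, 0.183]
contact_force: [0.2, 0.0, -0.3]
grip_width: 91.9
finger_force: 0.0
at [413.6 138.4  40.1] 10.5 t 2.1 F [ 0.2  0.  -0.3] w 91.9 tilt [3.141e+00 1.700e-03]
(412, 139.7, 3, 10.7) -> [-0.13 -0.16  3.71 -0.2 ]
(412, 139.7, 1.5, 10.7) -> [-0.13 -0.16  3.86 -0.2 ]
```

View pics/a1.png

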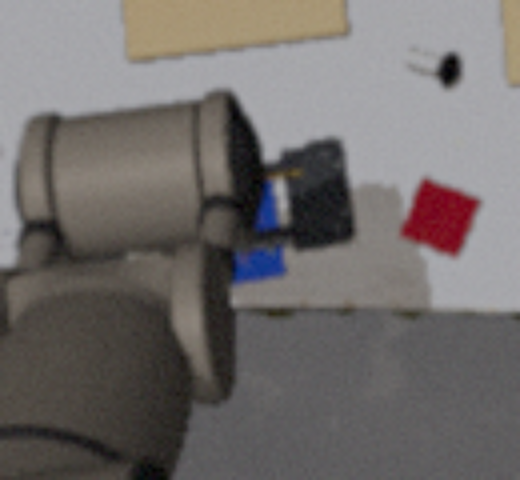

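The gripper straddles the blue tile, which shows at about (260,230) in the crop. I'll descend, close and lift.

```bash
python3 -m crank '[[[1,-0.1,-0.1,2.5,0],[1,-0.1,-0.1,3.5,0],[1,-0.1,-0.1,3.8,0],[1,-0.1,-0.1,3.8,0],[0,-0.1,-0.1,3.8,0],[0,-0.1,-0.1,3.8,0],[0,-0.1,-0.1,3.8,0],[0,-0.1,-0.1,3.8,0],[0,-0.1,-0.1,3.8,0],[0,-0.1,-0.1,3.8,0]]]'
python3 -c "
from h import *
to((579,-163.1,100,95.8))"
```

```text
time: 3.15
tool_pos: [411.8, 140.3, 2.8]
tcp_rot: [3.141, -0.0, 0.184]
contact_force: [0.3, 0.7, 1.2]
grip_width: 49.3
finger_force: 30.0
at [411.8 140.3   2.8] 10.5 t 3.15 F [0.3 0.7 1.2] w 49.3 tilt [3.1415e+00 1.0000e-04]
(579, -163.1, 100, 95.8) -> [ 10.88  32.89  -9.72 -85.26]
```

```bash
python3 -m crank '[[[0,0,0,-5,0],[0,0,0,-10,0],[0,0,0,-10,-8],[0,0,0,-10,-16],[0,10.9,33,-10,-85],[0,10.9,33,-10,-85],[0,10.9,33,-10,-85],[0,10.9,33,-10,-85],[0,10.9,33,-10,-85],[0,10.9,33,-10,-85]]]'
python3 -c "
from h import *
to((579,-163.1,50,95.8))"
```

```text
time: 4.15
tool_pos: [547.0, -105.7, 102.6]
tcp_rot: [-3.141, -0.0, 1.307]
contact_force: [1.0, 0.3, 0.3]
grip_width: 49.3
finger_force: 30.0
at [ 547.  -105.7  102.6] 74.9 t 4.15 F [1.  0.3 0.3] w 49.3 tilt [3.1412e+00 1.0000e-04]
(579, -163.1, 50, 95.8) -> [ -4.7    4.58   5.26 -20.92]
```

```bash
python3 -m crank '[[[0,-4.7,4.6,3,-21],[0,-4.7,4.6,3,-21],[0,-4.7,4.6,5.2,-21],[0,-4.7,4.6,5.2,-21],[0,-4.7,4.6,5.2,-21],[0,-4.7,4.6,5.2,-21],[0,-4.7,4.6,5.2,-21],[0,-4.7,4.6,5.2,-21],[0,-4.7,4.6,5.2,-21],[0,-4.7,4.6,5.2,-21]]]'
python3 -c "
from h import *
to((579,-163.1,13,95.8))"
```

```text
time: 5.15
tool_pos: [578.5, -161.5, 51.1]
tcp_rot: [3.141, 0.0, 1.667]
contact_force: [0.9, 1.0, 1.1]
grip_width: 49.4
finger_force: 30.0
at [ 578.5 -161.5   51.1] 95.5 t 5.15 F [0.9 1.  1.1] w 49.4 tilt [3.1411e+00 4.0000e-04]
(579, -163.1, 13, 95.8) -> [-0.16  0.04  3.81 -0.27]
```

```bash
python3 -m crank '[[[0,-0.1,0,2.5,-0.3],[0,-0.1,0,3.5,-0.3],[0,-0.1,0,3.8,-0.3],[0,-0.1,0,3.8,-0.3],[0,-0.1,0,3.8,-0.3],[0,-0.1,0,3.8,-0.3],[0,-0.1,0,3.8,-0.3],[0,-0.1,0,3.8,-0.3],[0,-0.1,0,3.8,-0.3],[0,-0.1,0,3.8,-0.3]]]'
python3 -c "
from h import *
to((579,-163.1,13,95.8))"
```

```text
time: 6.15
tool_pos: [578.5, -162.6, 12.8]
tcp_rot: [3.141, 0.0, 1.672]
contact_force: [-0.0, 0.1, 0.7]
grip_width: 49.5
finger_force: 30.0
at [ 578.5 -162.6   12.8] 95.8 t 6.15 F [-0.   0.1  0.7] w 49.5 tilt [3.1414e+00 2.0000e-04]
(579, -163.1, 13, 95.8) -> [-0.05  0.04 -0.02  0.02]
```

Release, lift, and head toward low prop 1 at the left.

```bash
python3 -m crank '[[[0.75,0,0,0,0],[0.75,0,0,0,0],[0.75,0,0,0,0],[0.75,0,0,0,0],[0.75,0,0,0,0],[1,0,0,-3,0],[1,0,0,-8,0],[1,0,0,-11,0],[1,0,0,-11,0],[1,0,0,-11,0]]]'
python3 -c "
from h import *
to((404.7,275.1,120,137.6),(404.7,275.1,50,137.6))"
```

```text
time: 7.15
tool_pos: [578.5, -162.6, 123.2]
tcp_rot: [3.141, 0.001, 1.672]
contact_force: [0.0, 0.4, -0.9]
grip_width: 91.6
finger_force: 0.0
at [ 578.5 -162.6  123.2] 95.8 t 7.15 F [ 0.   0.4 -0.9] w 91.6 tilt [3.1405e+00 7.0000e-04]
(404.7, 275.1, 120, 137.6) -> [ 45.31 -12.85   0.32 -41.78]
(404.7, 275.1, 50, 137.6) -> [ 45.31 -12.85   7.32 -41.78]
```

```bash
python3 -m crank '[[[1,45.3,-12.9,0.3,-41.8],[1,45.3,-12.9,0.3,-41.8],[1,45.3,-12.9,0.3,-41.8],[1,45.3,-12.9,0.3,-41.8],[1,45.3,-12.9,0.3,-41.8],[1,45.3,-12.9,0.3,-41.8],[1,45.3,-12.9,0.3,-41.8],[1,45.3,-12.9,0.3,-41.8],[1,45.3,-12.9,0.3,-41.8],[1,45.3,-12.9,0.3,-41.8]]]'
python3 - <<'E'
from h import *
to((404.7,275.1,50,137.6))
p,d=bot.capture("top"); np.savez("t1.npz",p=p,d=d)
for o in rects(p,d,show=False):
    if abs(o[2][1]+130)<200 and o[2][0]<650 : print(*o)
m=cv2.inRange(p,(0,0,0),(255,255,255))
cv2.imwrite("pics/a2.png",cv2.resize(p[180:280,130:350,::-1],None,fx=3.6,fy=3.6,interpolation=cv2.INTER_CUBIC))
E
```

```text
time: 8.15
tool_pos: [401.2, 277.6, 118.0]
tcp_rot: [-3.139, -0.002, 2.405]
contact_force: [1.2, -0.8, -0.3]
grip_width: 91.4
finger_force: 0.0
at [401.2 277.6 118. ] 137.8 t 8.15 F [ 1.2 -0.8 -0.3] w 91.4 tilt [3.1385e+00 2.0000e-03]
(404.7, 275.1, 50, 137.6) -> [-0.43  0.05  6.8   0.2 ]
buff [286. 259.] [ 404.8 -151.6] [20.7 47.6] -89.3 [-3.2 56.6 59.8 62.1]
buff [328. 254.] [ 421.6 -278.3] [26.  52.3] 74.7 [-2.1 30.9 34.9 37.9]
buff [290. 204.] [ 578.2 -163.1] [ 88.1 215.9] -84.4 [ 4.2  8.7 14.  17.1]
blue [290. 204.] [ 577.4 -161.5] [46.2 81.5] -84.0 [11.3 14.9 18.3 20.1]
red [239. 254.] [421.1  -8.3] [47.4 48.6] 69.5 [-0.2  4.   6.7  8.3]
```

View pics/a2.png

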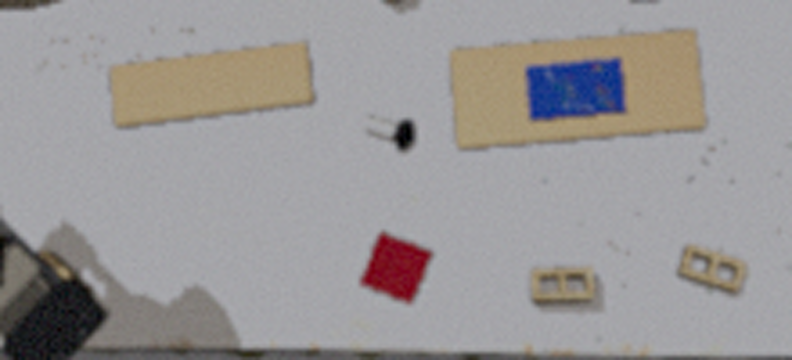

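The blue tile is centred on the board to within about 1.5 mm. Next I go down on the left prop.

```bash
python3 -m crank '[[[1,0,0,4,0],[1,0,0,6,0],[1,0,0,6,0],[1,0,0,6,0],[1,0,0,6,0],[1,0,0,6,0],[1,0,0,6,0],[1,0,0,6,0],[1,0,0,6,0],[1,0,0,6,0]]]'
python3 - <<'E'
from h import *
to((404.7,275.1,8,137.6))
f=np.load("top0.npz"); W=cloud("top",f["d"])
for n,(x,y) in dict(l1=(404.7,275),l2=(421,-278)).items():
    q=W[(abs(W[...,0]-x)<45)&(abs(W[...,1]-y)<45)&(W[...,2]>27)][:,:2].astype(np.float32); print(n,cv2.minAreaRect(q),len(q),q.mean(0))
E
```

```text
time: 9.2
tool_pos: [404.2, 275.0, 59.8]
tcp_rot: [3.141, 0.0, 2.402]
contact_force: [0.5, 0.9, 0.3]
grip_width: 91.8
finger_force: 0.0
at [404.2 275.   59.8] 137.6 t 9.2 F [0.5 0.9 0.3] w 91.8 tilt [3.1414e+00 2.0000e-04]
(404.7, 275.1, 8, 137.6) -> [-0.03  0.04  5.18  0.02]
l1 ((403.93182373046875, 277.65155029296875), (52.13850402832031, 26.15776824951172), 48.72501754760742) 104 [402.82956 277.12482]
l2 ((422.14154052734375, -278.841064453125), (51.38576889038086, 25.87255096435547), 70.88931274414062) 101 [ 421.7661  -278.92206]
```

```bash
python3 -m crank '[[[1,0.2,0.1,2.5,-0.5],[1,0.2,0.1,4.5,-0.5],[1,0.2,0.1,5.2,-0.5],[1,0.2,0.1,5.2,-0.5],[0,0.2,0.1,5.2,-0.5],[0,0.2,0.1,5.2,-0.5],[0,0.2,0.1,5.2,-0.5],[0,0.2,0.1,5.2,-0.5],[0,0.2,0.1,5.2,-0.5],[0,0.2,0.1,5.2,-0.5]]]'
python3 - <<'E'
from h import *
th=np.radians(95.8); u=np.array([np.cos(th),np.sin(th)]); c=np.array([578,-162.5])
L=c+70*u; R=c-70*u; print(L,R)
to((*L,115,95.8),(*R,115,95.8))
E
```

```text
time: 10.2
tool_pos: [403.5, 277.2, 7.9]
tcp_rot: [3.141, 0.0, 2.411]
contact_force: [-0.2, 0.5, 1.9]
grip_width: 51.9
finger_force: 30.0
[570.9260592  -92.85835038] [ 585.0739408  -232.14164962]
at [403.5 277.2   7.9] 138.1 t 10.2 F [-0.2  0.5  1.9] w 51.9 tilt [3.1411e+00 3.0000e-04]
(np.float64(570.9260591971938), np.float64(-92.85835038198482), 115, 95.8) -> [-37.16 -16.38 -10.71  42.32]
(np.float64(585.0739408028062), np.float64(-232.14164961801518), 115, 95.8) -> [-47.52 -25.8  -10.71  42.32]
```

```bash
python3 -m crank '[[[0,0,0,-5,0],[0,0,0,-10.7,0],[0,-37.2,-16.4,-10.7,42.3],[0,-37.2,-16.4,-10.7,42.3],[0,-37.2,-16.4,-10.7,42.3],[0,-37.2,-16.4,-10.7,42.3],[0,-37.2,-16.4,-10.7,42.3],[0,-37.2,-16.4,-10.7,42.3],[0,-37.2,-16.4,-10.7,42.3],[0,-37.2,-16.4,-10.7,42.3]]]'
python3 -c "
from h import *
to((570.9,-92.9,40,95.8))"
```

```text
time: 11.2
tool_pos: [568.4, -89.4, 114.5]
tcp_rot: [-3.141, -0.0, 1.672]
contact_force: [0.7, 0.9, 0.2]
grip_width: 51.9
finger_force: 30.0
at [568.4 -89.4 114.5] 95.8 t 11.2 F [0.7 0.9 0.2] w 51.9 tilt [3.1413e+00 2.0000e-04]
(570.9, -92.9, 40, 95.8) -> [-0.37  0.21  7.45  0.  ]
```

```bash
python3 -m crank '[[[0,-0.2,0.1,4,0],[0,-0.2,0.1,7,0],[0,-0.2,0.1,7.4,0],[0,-0.2,0.1,7.4,0],[0,-0.2,0.1,7.4,0],[0,-0.2,0.1,7.4,0],[0,-0.2,0.1,7.4,0],[0,-0.2,0.1,7.4,0],[0,-0.2,0.1,7.4,0],[0,-0.2,0.1,7.4,0]]]'
python3 -c "
from h import *
to((570.9,-92.9,18.3,95.8))"
```

```text
time: 12.2
tool_pos: [569.4, -89.2, 40.8]
tcp_rot: [3.141, 0.0, 1.672]
contact_force: [0.0, 0.2, -0.5]
grip_width: 51.5
finger_force: 30.0
at [569.4 -89.2  40.8] 95.8 t 12.2 F [ 0.   0.2 -0.5] w 51.5 tilt [3.1414e+00 2.0000e-04]
(570.9, -92.9, 18.3, 95.8) -> [-0.38  0.11  2.25  0.03]
```

```bash
python3 -m crank '[[[0,-0.4,0.1,0,0],[0,-0.4,0.1,1,0],[0,-0.4,0.1,1.8,0],[0,-0.4,0.1,2.2,0],[0,-0.4,0.1,2.2,0],[0,-0.4,0.1,2.2,0],[0,-0.4,0.1,2.2,0],[0,-0.4,0.1,2.2,0],[0,-0.4,0.1,2.2,0],[0,-0.4,0.1,2.2,0]]]'
python3 -c "
from h import *
to((570.9,-92.9,18,95.8))"
```

```text
time: 13.2
tool_pos: [570.7, -93.1, 18.6]
tcp_rot: [-3.142, 0.0, 1.672]
contact_force: [0.2, 0.4, -0.8]
grip_width: 51.7
finger_force: 30.0
at [570.7 -93.1  18.6] 95.8 t 13.2 F [ 0.2  0.4 -0.8] w 51.7 tilt [3.1415e+00 1.0000e-04]
(570.9, -92.9, 18, 95.8) -> [0.02 0.02 0.06 0.02]
```

```bash
python3 -m crank '[[[0,0,0,0.05,0],[0,0,0,0.05,0],[0.8,0,0,0.05,0],[0.8,0,0,0.05,0],[0.8,0,0,0.05,0],[0.8,0,0,0.05,0],[1,0,0,-4,0],[1,0,0,-9,0],[1,0,0,-10.5,0],[1,0,0,-10.5,0]]]'
python3 -c "
from h import *
to((422.1,-278.8,110,161.3),(422.1,-278.8,50,161.3))"
```

```text
time: 14.2
tool_pos: [572.4, -93.6, 126.8]
tcp_rot: [3.136, 0.003, 1.672]
contact_force: [0.3, -0.3, -0.3]
grip_width: 91.5
finger_force: 0.0
at [572.4 -93.6 126.8] 95.8 t 14.2 F [ 0.3 -0.3 -0.3] w 91.5 tilt [3.1356e+00 2.6000e-03]
(422.1, -278.8, 110, 161.3) -> [-16.9  -16.84   1.68 -65.48]
(422.1, -278.8, 50, 161.3) -> [-16.9  -16.84   7.68 -65.48]
```

```bash
python3 -m crank '[[[1,-16.9,-16.8,1,-65.5],[1,-16.9,-16.8,1,-65.5],[1,-16.9,-16.8,1,-65.5],[1,-16.9,-16.8,1,-65.5],[1,-16.9,-16.8,1,-65.5],[1,-16.9,-16.8,1,-65.5],[1,-16.9,-16.8,1,-65.5],[1,-16.9,-16.8,5,-65.5],[1,-16.9,-16.8,7,-65.5],[1,-16.9,-16.8,7,-65.5]]]'
python3 - <<'E'
from h import *
to((422.1,-278.8,8,161.3))
E
```

```text
time: 15.2
tool_pos: [418.3, -276.3, 49.9]
tcp_rot: [3.138, -0.008, 2.815]
contact_force: [0.0, 0.2, 0.3]
grip_width: 92.2
finger_force: 0.0
at [ 418.3 -276.3   49.9] 161.3 t 15.2 F [0.  0.2 0.3] w 92.2 tilt [3.1383 0.0076]
(422.1, -278.8, 8, 161.3) -> [-0.44 -0.11  4.19 -0.  ]
```

```bash
python3 -m crank '[[[1,0,0,0.3,0],[1,0,0,0.3,0],[1,0,0,0.3,0],[1,0,0,0.3,0],[1,0,0,0.3,0],[1,0,0,0.3,0],[1,0,0,0.3,0],[1,0,0,0.3,0],[1,0,0,0.3,0],[1,0,0,0.3,0]]]'
python3 - <<'E'
from h import *
to((422.1,-278.8,8,161.3))
E
```

```text
time: 16.2
tool_pos: [420.7, -278.3, 50.6]
tcp_rot: [-3.142, -0.0, 2.816]
contact_force: [-0.7, 0.7, -0.1]
grip_width: 91.8
finger_force: 0.0
at [ 420.7 -278.3   50.6] 161.3 t 16.2 F [-0.7  0.7 -0.1] w 91.8 tilt [3.1416 0.    ]
(422.1, -278.8, 8, 161.3) -> [-0.15 -0.01  4.26  0.02]
```

```bash
python3 -m crank '[[[1,-0.1,0,2,0],[1,-0.1,0,3.8,0],[1,-0.1,0,4.3,0],[1,-0.1,0,4.3,0],[0,-0.1,0,4.3,0],[0,-0.1,0,4.3,0],[0,-0.1,0,4.3,0],[0,-0.1,0,4.3,0],[0,-0.1,0,4.3,0],[0,-0.1,0,4.3,0]]]'
python3 - <<'E'
from h import *
to((585.1,-232.1,115,95.8))
E
```

```text
time: 17.2
tool_pos: [421.8, -278.6, 7.8]
tcp_rot: [-3.141, 0.0, 2.816]
contact_force: [0.4, -0.0, 1.3]
grip_width: 51.7
finger_force: 30.0
at [ 421.8 -278.6    7.8] 161.3 t 17.2 F [ 0.4 -0.   1.3] w 51.7 tilt [3.1414e+00 3.0000e-04]
(585.1, -232.1, 115, 95.8) -> [-13.98   9.64 -10.72  65.52]
```

```bash
python3 -m crank '[[[0,0,0,-5,0],[0,0,0,-10.7,0],[0,-14,9.6,-10.7,65.5],[0,-14,9.6,-10.7,65.5],[0,-14,9.6,-10.7,65.5],[0,-14,9.6,-10.7,65.5],[0,-14,9.6,-10.7,65.5],[0,-14,9.6,-10.7,65.5],[0,-14,9.6,-10.7,65.5],[0,-14,9.6,-10.7,65.5]]]'
python3 - <<'E'
from h import *
to((585.1,-232.1,40,95.8))
W=cloud("top",np.load("top0.npz")["d"]); q=W[(W[...,2]>90)&(W[...,0]<760)&(W[...,0]>600)&(W[...,1]<-20)&(W[...,1]>-700)]
for y in range(-100,-420,-40):
    s=q[(q[:,1]<=y)&(q[:,1]>y-40)]
    if len(s): print(y,s[:,0].min().round())
E
```

```text
time: 18.2
tool_pos: [584.9, -232.2, 114.2]
tcp_rot: [-3.141, -0.0, 1.667]
contact_force: [0.2, 0.4, -0.6]
grip_width: 51.6
finger_force: 30.0
at [ 584.9 -232.2  114.2] 95.5 t 18.2 F [ 0.2  0.4 -0.6] w 51.6 tilt [3.1409e+00 4.0000e-04]
(585.1, -232.1, 40, 95.8) -> [ 0.01  0.02  7.42 -0.28]
-100 717.0
-140 715.0
-300 673.0
-340 673.0
-380 674.0
```

```bash
python3 -m crank '[[[0,0,0,4,-0.3],[0,0,0,7.5,-0.3],[0,0,0,8.6,-0.3],[0,0,0,9.3,-0.3],[0,0,0,9.6,-0.3],[0,0,0,9.6,-0.3],[0,0,0,9.6,-0.3],[0,0,0,9.6,-0.3],[0,0,0,9.6,-0.3],[0,0,0,9.6,-0.3]]]'
python3 -c "
from h import *
to((585.1,-232.1,18,95.8))"
```

```text
time: 19.2
tool_pos: [585.2, -232.6, 19.1]
tcp_rot: [3.141, 0.0, 1.678]
contact_force: [0.1, 0.4, -0.2]
grip_width: 51.8
finger_force: 30.0
at [ 585.2 -232.6   19.1] 96.1 t 19.2 F [ 0.1  0.4 -0.2] w 51.8 tilt [3.141e+00 5.000e-04]
(585.1, -232.1, 18, 95.8) -> [ 0.05 -0.01  0.11  0.32]
```

```bash
python3 -m crank '[[[0,0.05,0,0.08,0.3],[0,0.05,0,0.1,0.3],[0,0.05,0,0.1,0.3],[0.8,0.05,0,0.1,0.3],[0.8,0.05,0,0.1,0.3],[0.8,0.05,0,0.1,0.3],[0.8,0.05,0,0.1,0.3],[1,0,0,-4,0],[1,0,0,-9,0],[1,0,0,-12,0]]]'
python3 -c "
from h import *
to((579.2,157.4,130,98),(579.2,157.4,40,98))"
```

```text
time: 20.2
tool_pos: [586.1, -233.0, 142.2]
tcp_rot: [3.138, 0.002, 1.678]
contact_force: [0.1, 0.2, 0.0]
grip_width: 90.4
finger_force: 0.0
at [ 586.1 -233.   142.2] 96.1 t 20.2 F [0.1 0.2 0. ] w 90.4 tilt [3.1382e+00 2.4000e-03]
(579.2, 157.4, 130, 98) -> [38.89  3.48  1.22 -1.88]
(579.2, 157.4, 40, 98) -> [38.89  3.48 10.22 -1.88]
```

```bash
python3 -m crank '[[[1,38.9,3.4,1,-1.9],[1,38.9,3.4,1,-1.9],[1,38.9,3.4,1,-1.9],[1,38.9,3.4,1,-1.9],[1,38.9,3.4,1,-1.9],[1,38.9,3.4,1,-1.9],[1,38.9,3.4,1,-1.9],[1,38.9,3.4,1,-1.9],[1,38.9,3.4,5,-1.9],[1,38.9,3.4,8,-1.9]]]'
python3 - <<'E'
from h import *
p,d=bot.capture("top"); np.savez("t2.npz",p=p,d=d)
W=cloud("top",d); A=(abs(W[...,0]-578)<70)&(abs(W[...,1]+162)<130)
for s in(1,-1):
    q=W[A&(W[...,2]>36)&((W[...,1]+162)*s>0)][:,:2].astype(np.float32); print(cv2.minAreaRect(q),len(q))
m=(seg(p,(95,70,20),(130,255,255))>0)&A; k=np.argwhere(m)[:,::-1]; print("tile",cv2.minAreaRect(ray("top",k,16)[:,:2].astype(np.float32)))
q=W[A&(W[...,2]>4)][:,:2].astype(np.float32); print("board",cv2.minAreaRect(q))
to((579.2,157.4,2.5,98))
cv2.imwrite("pics/a3.png",cv2.resize(p[180:280,130:350,::-1],None,fx=3.6,fy=3.6,interpolation=cv2.INTER_CUBIC))
E
```

```text
time: 21.2
tool_pos: [577.0, 159.7, 57.7]
tcp_rot: [3.141, 0.0, 1.714]
contact_force: [0.4, -0.3, -0.4]
grip_width: 91.6
finger_force: 0.0
((569.3394165039062, -95.00881958007812), (51.389198303222656, 24.70662498474121), 1.0570651292800903) 98
((584.2265014648438, -233.11883544921875), (51.2799186706543, 25.939716339111328), 7.198683261871338) 103
tile ((577.848388671875, -161.60670471191406), (46.319969177246094, 81.59564971923828), 6.040321350097656)
board ((576.4735107421875, -162.64602661132812), (254.49163818359375, 134.27774047851562), 88.77359771728516)
at [573.9 158.4  52.4] 98.1 t 21.25 F [-3.4  0.1 -3.9] w 91.7 tilt [3.1333e+00 2.0000e-04]
(579.2, 157.4, 2.5, 98) -> [-0.18  0.51  4.99  0.12]
```

View pics/a3.png

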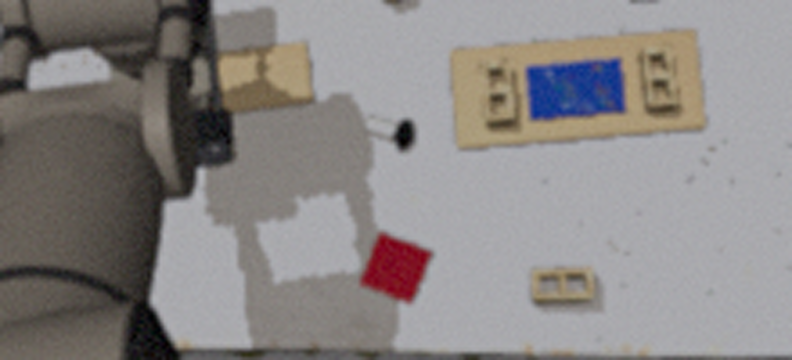

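Both props stand on the board, at crop (500,95) and (660,80), with the tile between them. The arm read a small force, so I let it settle and check.

```bash
python3 -m crank '[[[1,0,0,0,0],[1,0,0,0,0],[1,0,0,0,0],[1,0,0,0,0],[1,0,0,0,0],[1,0,0,0,0],[1,0,0,0,0],[1,0,0,0,0],[1,0,0,0,0],[1,0,0,0,0]]]'
python3 - <<'E'
from h import *
to((579.2,157.4,2.5,98))
f=np.load("t2.npz"); p=f["p"]; W=cloud("top",f["d"])
# prop outlines: pixels of the tops, brighter/higher, by height mask
for n,(u0,u1) in dict(L=(262,276),R=(305,322)).items():
    M=np.zeros(p.shape[:2],np.uint8); M[190:218,u0-2:u1+2]=(W[190:218,u0-2:u1+2,2]>26)
    k=cv2.findContours(M,cv2.RETR_EXTERNAL,cv2.CHAIN_APPROX_NONE)[0]; k=max(k,key=len).reshape(-1,2)
    print(n,cv2.minAreaRect(ray("top",cv2.convexHull(k).reshape(-1,2),46)[:,:2].astype(np.float32)))
E
```

```text
time: 22.25
tool_pos: [577.4, 157.9, 58.5]
tcp_rot: [-3.141, 0.0, 1.711]
contact_force: [-0.5, 0.6, 0.4]
grip_width: 91.8
finger_force: 0.0
at [577.4 157.9  58.5] 98.0 t 22.25 F [-0.5  0.6  0.4] w 91.8 tilt [3.1414e+00 1.0000e-04]
(579.2, 157.4, 2.5, 98) -> [-0.08  0.18  5.6   0.02]
L ((567.3353881835938, -95.14118194580078), (53.20084762573242, 24.597400665283203), 1.0490915775299072)
R ((582.1785888671875, -232.7213134765625), (53.892791748046875, 27.861892700195312), 5.586488723754883)
```

```bash
python3 -m crank '[[[1,-0.1,0.2,2.5,0],[1,-0.1,0.2,4.5,0],[1,-0.1,0.2,5.6,0],[1,-0.1,0.2,5.6,0],[0,-0.1,0.2,5.6,0],[0,-0.1,0.2,5.6,0],[0,-0.1,0.2,5.6,0],[0,-0.1,0.2,5.6,0],[0,-0.1,0.2,5.6,0],[0,-0.1,0.2,5.6,0]]]'
python3 - <<'E'
from h import *
to((579,-163,120,95.8))
E
```

```text
time: 23.25
tool_pos: [579.7, 157.2, 2.9]
tcp_rot: [3.141, 0.0, 1.711]
contact_force: [-0.3, 0.2, 0.8]
grip_width: 55.8
finger_force: 30.0
at [579.7 157.2   2.9] 98.0 t 23.25 F [-0.3  0.2  0.8] w 55.8 tilt [3.1409e+00 1.0000e-04]
(579, -163, 120, 95.8) -> [-31.7   -4.54 -11.71   2.22]
```

```bash
python3 -m crank '[[[0,0,0,-4,0],[0,0,0,-8,0],[0,0,0,-11,0],[0,-6,-0.9,-11.7,0.5],[0,-14,-2,-11.7,1],[0,-22,-3.1,-11.7,1.5],[0,-28,-4,-11.7,2],[0,-31.7,-4.5,-11.7,2.2],[0,-31.7,-4.5,-11.7,2.2],[0,-31.7,-4.5,-11.7,2.2]]]'
python3 -c "
from h import *
to((579,-163,60,95.8))"
```

```text
time: 24.25
tool_pos: [578.6, -167.5, 119.4]
tcp_rot: [-3.141, 0.001, 1.669]
contact_force: [0.7, -0.5, -1.4]
grip_width: 55.3
finger_force: 30.0
at [ 578.6 -167.5  119.4] 95.6 t 24.25 F [ 0.7 -0.5 -1.4] w 55.3 tilt [3.1413e+00 1.2000e-03]
(579, -163, 60, 95.8) -> [ 0.45  0.09  5.94 -0.18]
```

```bash
python3 -m crank '[[[0,0,0,2,0],[0,0,0,4,0],[0,0,0,5.5,-0.2],[0,0,0,5.9,-0.2],[0,0,0,5.9,-0.2],[0,0,0,5.9,-0.2],[0,0,0,5.9,-0.2],[0,0,0,5.9,-0.2],[0,0,0,5.9,-0.2],[0,0,0,5.9,-0.2]]]'
python3 - <<'E'
from h import *
to((579,-163,49.2,95.8))
p,d=bot.capture("side"); np.savez("s1.npz",p=p,d=d)
cv2.imwrite("pics/a4.png",cv2.resize(p[170:270,190:340,::-1],None,fx=5,fy=5,interpolation=cv2.INTER_CUBIC))
E
```

```text
time: 25.25
tool_pos: [579.3, -163.0, 60.9]
tcp_rot: [3.141, 0.0, 1.676]
contact_force: [-0.7, -1.3, -1.2]
grip_width: 55.8
finger_force: 30.0
at [ 579.3 -163.    60.9] 96.0 t 25.25 F [-0.7 -1.3 -1.2] w 55.8 tilt [3.1411e+00 3.0000e-04]
(579, -163, 49.2, 95.8) -> [ 0.   -0.03  1.17  0.23]
```

View pics/a4.png

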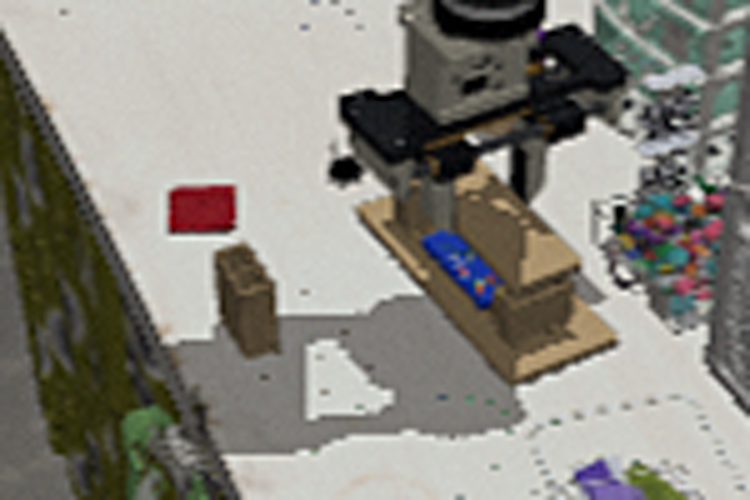

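The strip hovers level over both props, with the blue tile below at (460,265). I'll lower and release.

```bash
python3 -m crank '[[[0,0,0,0.5,0.2],[0,0,0,0.9,0.2],[0,0,0,1.1,0.2],[0,0,0,1.15,0.2],[0,0,0,1.15,0.2],[0,0,0,1.15,0.2],[0,0,0,1.15,0.2],[0,0,0,1.15,0.2],[0,0,0,1.15,0.2],[0,0,0,1.15,0.2]]]'
python3 -c "
from h import *
to((579,-163,49,95.8))"
```

```text
time: 26.3
tool_pos: [579.2, -163.0, 49.2]
tcp_rot: [3.142, 0.0, 1.672]
contact_force: [-0.2, 0.1, -1.7]
grip_width: 55.8
finger_force: 30.0
at [ 579.2 -163.    49.2] 95.8 t 26.3 F [-0.2  0.1 -1.7] w 55.8 tilt [3.1415e+00 1.0000e-04]
(579, -163, 49, 95.8) -> [ 0.   -0.02  0.02  0.02]
```

```bash
python3 -m crank '[[[0,0,0,0.03,0],[0,0,0,0.03,0],[0.8,0,0,0.03,0],[0.8,0,0,0.03,0],[0.8,0,0,0.03,0],[0.8,0,0,0.03,0],[1,0,0,-3,0],[1,0,0,-7,0],[1,0,0,-8,0],[1,0,0,-8,0]]]'
python3 -c "
from h import *
to((421.1,-8.3,110,69),(421.1,-8.3,40,69))"
```

```text
time: 27.3
tool_pos: [580.2, -163.4, 131.2]
tcp_rot: [3.138, 0.002, 1.672]
contact_force: [-0.5, 0.0, -0.2]
grip_width: 91.7
finger_force: 0.0
at [ 580.2 -163.4  131.2] 95.8 t 27.3 F [-0.5  0.  -0.2] w 91.7 tilt [3.1377e+00 2.2000e-03]
(421.1, -8.3, 110, 69) -> [ 17.04 -14.26   2.12  26.82]
(421.1, -8.3, 40, 69) -> [ 17.04 -14.26   9.12  26.82]
```

```bash
python3 -m crank '[[[1,17,-14.3,1,26.8],[1,17,-14.3,1,26.8],[1,17,-14.3,1,26.8],[1,17,-14.3,1,26.8],[1,17,-14.3,1,26.8],[1,17,-14.3,5,26.8],[1,17,-14.3,8.9,26.8],[1,17,-14.3,8.9,26.8],[1,17,-14.3,8.9,26.8],[1,17,-14.3,8.9,26.8]]]'
python3 - <<'E'
from h import *
to((421.1,-8.3,2.5,69))
p,d=bot.capture("top"); np.savez("t3.npz",p=p,d=d)
for o in rects(p,d,show=False):
    if o[0]=='buff' and abs(o[2][1]+130)<160 and o[2][0]<650 : print(*o)
W=cloud("top",d); M=((W[...,2]>48)&(abs(W[...,0]-578)<60)&(abs(W[...,1]+162)<130)).astype(np.uint8)
k=max(cv2.findContours(M,cv2.RETR_EXTERNAL,cv2.CHAIN_APPROX_NONE)[0],key=len).reshape(-1,2)
print(cv2.minAreaRect(ray("top",k,56)[:,:2].astype(np.float32)))
E
```

```text
time: 28.3
tool_pos: [420.4, -8.6, 41.1]
tcp_rot: [3.14, -0.0, 1.204]
contact_force: [0.0, -0.9, 0.7]
grip_width: 92.0
finger_force: 0.0
at [420.4  -8.6  41.1] 69.0 t 28.3 F [ 0.  -0.9  0.7] w 92.0 tilt [3.1401e+00 2.0000e-04]
(421.1, -8.3, 2.5, 69) -> [0.05 0.05 3.86 0.01]
buff [286. 258.] [ 404.8 -151.7] [20.8 47.7] -89.3 [-4.  55.2 59.4 61.2]
buff [290. 204.] [ 570.3 -161.9] [ 85.1 210.1] -84.2 [ 5.6 49.8 55.5 57.6]
((577.1744995117188, -162.13665771484375), (56.244205474853516, 175.0444793701172), 5.825278282165527)
```

```bash
python3 -m crank '[[[1,0,0,2.5,0],[1,0,0,3.5,0],[1,0,0,3.9,0],[1,0,0,3.9,0],[0,0,0,3.9,0],[0,0,0,3.9,0],[0,0,0,3.9,0],[0,0,0,3.9,0],[0,0,0,3.9,0],[0,0,0,3.9,0]]]'
python3 - <<'E'
from h import *
to((579,-163,120,95.8))
E
```

```text
time: 29.35
tool_pos: [419.8, -8.4, 1.2]
tcp_rot: [3.141, 0.0, 1.205]
contact_force: [-0.4, -1.3, 1.4]
grip_width: 50.7
finger_force: 30.0
at [419.8  -8.4   1.2] 69.0 t 29.35 F [-0.4 -1.3  1.4] w 50.7 tilt [3.1413 0.    ]
(579, -163, 120, 95.8) -> [ -8.73  20.4  -11.88 -26.78]
```

```bash
python3 -m crank '[[[0,0,0,-4,0],[0,0,0,-8,0],[0,0,0,-11.5,0],[0,-2,4,-11.9,-5],[0,-4,9,-11.9,-12],[0,-6,14,-11.9,-18],[0,-8,18,-11.9,-25],[0,-8.7,20.4,-11.9,-26.8],[0,-8.7,20.4,-11.9,-26.8],[0,-8.7,20.4,-11.9,-26.8]]]'
python3 -m crank '[[[0,0,0,2,0],[0,0,0,4,0],[0,0,0,5,0],[0,0,0,5,0],[0,0,0,5,0],[0,0,0,5,0],[0,0,0,5,0],[0,0,0,5,0],[0,0,0,5,0],[0,0,0,5,0]]]'
python3 -c "
from h import *
to((579,-163,57.6,95.8))"
```

```text
time: 30.35
tool_pos: [578.3, -162.4, 119.2]
tcp_rot: [-3.14, -0.001, 1.671]
contact_force: [-0.9, -0.3, -0.2]
grip_width: 51.1
finger_force: 30.0
time: 31.35
tool_pos: [579.1, -162.7, 70.3]
tcp_rot: [3.141, 0.0, 1.672]
contact_force: [-0.1, -1.2, -1.0]
grip_width: 50.5
finger_force: 30.0
at [ 579.1 -162.7   70.3] 95.8 t 31.35 F [-0.1 -1.2 -1. ] w 50.5 tilt [3.1414e+00 2.0000e-04]
(579, -163, 57.6, 95.8) -> [-0.03 -0.01  1.27  0.02]
```

```bash
python3 -m crank '[[[0,0,0,0.7,0],[0,0,0,1.1,0],[0,0,0,1.25,0],[0,0,0,1.25,0],[0,0,0,1.25,0],[0,0,0,1.25,0],[0,0,0,1.25,0],[0,0,0,1.25,0],[0,0,0,1.25,0],[0,0,0,1.25,0]]]'
python3 -c "
from h import *
to((579,-163,57.4,95.8))"
```

```text
time: 32.35
tool_pos: [579.0, -162.6, 57.7]
tcp_rot: [3.142, 0.0, 1.672]
contact_force: [0.0, 0.3, -0.1]
grip_width: 50.7
finger_force: 30.0
at [ 579.  -162.6   57.7] 95.8 t 32.35 F [ 0.   0.3 -0.1] w 50.7 tilt [3.1415e+00 2.0000e-04]
(579, -163, 57.4, 95.8) -> [-0.04 -0.01  0.03  0.02]
```

Release, lift, and move back out of view.

```bash
python3 -m crank '[[[0,0,0,0.03,0],[0,0,0,0.03,0],[0.8,0,0,0.03,0],[0.8,0,0,0.03,0],[0.8,0,0,0.03,0],[0.8,0,0,0.03,0],[1,0,0,-3,0],[1,0,0,-7,0],[1,0,0,-10,0],[1,0,0,-10,0]]]'
python3 -m crank '[[[1,25,-10,-3,0],[1,25,-10,-3,0],[1,25,-10,-3,0],[1,25,-10,-3,0],[1,25,-10,-3,0],[1,25,-10,-3,0],[1,25,-10,-3,0],[1,25,-10,-3,0],[1,25,-10,-3,0],[1,25,-10,-3,0]]]'
python3 - <<'E'
from h import *
im=[]
for n,(a,b,c,e) in dict(top=(180,280,220,350),side=(180,260,225,329)).items():
    p,d=bot.capture(n); np.savez(n+"9.npz",p=p,d=d); im.append(cv2.resize(p[a:b,c:e,::-1],(400,308),interpolation=cv2.INTER_CUBIC))
    if n=="top":
        W=cloud(n,d); M=((W[...,2]>48)&(abs(W[...,0]-578)<60)&(abs(W[...,1]+162)<130)).astype(np.uint8)
        k=max(cv2.findContours(M,cv2.RETR_EXTERNAL,cv2.CHAIN_APPROX_NONE)[0],key=len).reshape(-1,2)
        print(cv2.minAreaRect(ray("top",k,56)[:,:2].astype(np.float32)))
        for o in rects(p,d,show=False):
            if abs(o[2][1]+130)<160 and o[2][0]<650 : print(*o)
cv2.imwrite("pics/z.png",np.hstack(im))
E
```

```text
time: 33.35
tool_pos: [581.4, -163.5, 162.6]
tcp_rot: [3.133, 0.004, 1.672]
contact_force: [0.7, -0.2, -0.5]
grip_width: 91.4
finger_force: 0.0
time: 34.35
tool_pos: [454.6, 74.9, 187.1]
tcp_rot: [-3.141, 0.0, 1.671]
contact_force: [-0.1, -0.6, 0.0]
grip_width: 91.5
finger_force: 0.0
((577.1248779296875, -162.1417236328125), (56.343929290771484, 175.0444793701172), 5.825278282165527)
buff [286. 259.] [ 403.3 -151.7] [23.7 47.7] -89.3 [-3.5 55.4 59.8 61.6]
buff [290. 204.] [ 570.  -161.9] [ 85.  209.3] -84.2 [ 5.2 50.3 57.2 60.6]
red [290. 202.] [ 577.1 -161.6] [43.2 43.8] 7.2 [55.8 58.9 62.5 64.9]
```

View pics/z.png

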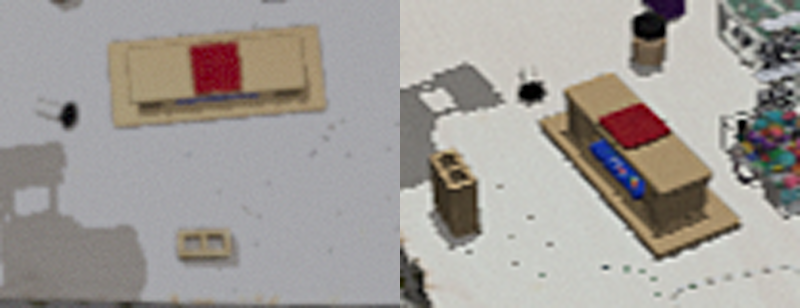

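The stack is complete: the red tile is centred on the strip at (215,68), the strip bridges both props over the blue tile, and the tall prop hasn't moved. I'm handing in.

```bash
python3 -c "
from plant import bot; print(bot.close_job())"
```

```text
the job is handed in; nothing more can be done
None
```

The firing stack is built in the order asked and handed in at about 34 s: in the last camera measurements everything sat within about 2–3 mm of its intended place, the tall prop had not moved, and no judging result came back.

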